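# Load a reagent bottle through a pass box after proving the inner gate latched

### The arm

A 7-joint arm with a two-finger parallel gripper is mounted at the origin on a cart in front of the work surface, level with it; the furniture and walls round the work are solid. World frame = base frame: x ahead of the robot, y to its left, z up, the work surface at z = 0. Lengths are in mm, angles in degrees, forces in N, time in s.
With the tool pointing down it reaches from about 400 to 850 mm from the base axis. Payload 6.9 kg.
Tool frame: the origin (TCP) lies midway between the tips of the shut fingers; the grasp point (between the pads) lies 19 mm behind it (bot.grasp_offset is the distance from the TCP to the grasp point, in mm); z points along the fingers, y is the line along which they close (so a half turn about z gives the same grasp; the last joint's range is limited). The gripper opens to 85 mm and grips with 20 to 120 N. Pads are 22 mm wide; open, the fingers measure 114 mm over their backs; the gripper's body (76 mm by 85 mm) begins 54 mm behind the grasp point. The pads swing forward as they close: fully open they stand 13 mm farther back than shut.
Start: joints at [-60.934, 29.078, -13.613, 85.955, 7.202, 65.827, -8.869], TCP at [244.439, 575.205, 231.275] pointing down, gripper open.
Joint ranges: [-176.47, 176.47], [-13.61, 117.27], [-81.72, 77.17], [0.22, 143.17], [-87.28, 267.28], [10, 112.55], [-165.47, 165.47]. Speed limits (degrees/s): [136.94, 136.94, 180, 180, 180, 180, 180].

### API

Orientations are given as a 3x3 rotation matrix whose columns are the frame's x, y, z axes.
In Python, from station import bot gives the robot as it stands.
- The arm moves only by the shell command python3 -m jog 'ROWS' [OPENING] [FORCE]. ROWS is text: rows parted by semicolons, each of 6 numbers parted by spaces: the shift along the tool's x, y, z in cm, then the turn, a rotation vector about the tool's x, y, z in rad. In form: dx dy dz rx ry rz; .... A call has 1 to 10 rows; each row shifts and turns the commanded pose from where the row before left it, along the tool's axes as they then stand; what a row does not reach is not made up. A row lasts 1/8 s, in which the tool goes at most 62.5 mm and 10.7 degrees, less where a joint would pass 70% of its speed; a pose out of reach is approached as far as the arm can. A call is refused whole if a number of a shift passes 6.25 or a number of a turn 0.188, either way. A call with a gripper value outside its range is refused whole. OPENING is the gripper command: -1 is fully open, 1 is shut, values between are in proportion, set as the call begins (- or left out, the last holds). The fingers move at their own pace and stop on an object; FORCE is the grip in N (left out, the last holds). Time passes only in rows, so rows that do not move let the fingers close. It gives the time, the measured TCP pose, the force, the opening and the grip force at its end, in the units of the state.
- bot.get_state(): the state, without advancing time (a new reading comes with each control period).
- bot.get_image(name): name is "side" or "top"; returns a dict with "frame" (420x560x3 uint8, blue, green, red), "depth" (420x560 float32, mm along the optical axis (not along the pixel's ray), 0 where there is no reading), "fov_y" (degrees; the focal length in pixels is half the picture's height over the tangent of half this angle, whatever the lens; pixels are square), "cx", "cy" (the principal point, pixels), "dist_coeffs" ([k1, k2, p1, p2, k3] as OpenCV has them; the pictures are not rectified), "pose" (4x4, takes a point from camera to world coordinates). Camera axes: x right, y down, z forward; pixel columns grow to the right and rows downward; lengths in mm; the calibration is good to about 2 mm. A picture is of the moment at which its call begins.
- bot.close_job(): hands the job in; it is judged then, once.
Trained networks look in a picture, given as the dict that the camera call returned (one of the last four; its "shot" number tells which), for a name from the list of things; names that differ only in an ending like _2 or _b are one class to them, and where a whole thing is asked for, a point or a joint stands for the part that bears it (a point fixed in the world has none). Each returns a list of dicts, best first, with "conf" (0 to 1); they miss things now and then, are a little off and sometimes report something else, mostly with a low value. They report only what shows in the picture. A call takes as long as a camera call.
- bot.regions_of(picture, target): "pixels" (420x560 bool, what is visible of it) and "uv" ([column, row] in pixels, amid what is visible of it).
- bot.spot_point(picture, target): "uv" ([column, row] in pixels: a listed point, or the origin of a listed thing).
The state is a dict: "time_s": time; "joint_pos": joint angles; "qd": joint speeds; "tau": joint torques, N m; "tcp_pos": TCP position; "ee_rot": TCP orientation; "wrist_force": force on the tool from outside, world axes, zero at the start; "torque": the same for the moment, N m; "width": finger opening in mm; "finger_force": force on a finger pad.
Only numpy, scipy, OpenCV 4.12 (cv2) and the standard library are available. Lean on these libraries where they do the work, as an engineer would, in place of code of your own. Each camera call takes 0.05 s, during which the arm holds its last target. There are 200 camera calls.

### The job

Pass the white reagent bottle into the transfer lock of the pass box. First prove by touch that the lock's hidden inner gate is shut and latched: that counts only once a firm, not violent, upward tug on the black T-handle has been held fast for about half a second; if the gate gives, press the handle down until the latch snaps and tug again. Only then open the white outer lid wide, stand the bottle upright and gently on the lock's floor, let it go and shut the lid fully, leaving the other things on the deck where they are.

Things in the scene. Friction and masses are not known exactly. Their poses are not given: they have to be found in the camera images.
- pass_box: White steel pass box, fixed. Origin: middle of the underside of its transfer lock, on the deck; x to the back, y left, z up. The lock, nearest the robot, is a box 140 (x) x 160 (y) x 94 mm high centred on the origin, walls 6 mm, open on top under the outer lid. Behind it the gate bonnet (see bonnet_top), then to x 250 mm, y +-90 mm a clear-paned cabinet 182 mm high, fittings to 230 mm.
- lock_floor (a point): Middle of the lock's inner floor, 6 mm above the deck; the inside is 128 (x) x 148 (y) mm and 88 mm deep.
- bonnet_top (a point): Middle of the bonnet's top, at x 90, y 0, z 195 mm of the pass box. The bonnet spans x 70 to 110 and y -80 to 80 mm; hidden in it the inner gate, a slab worked by the T-handle's rod, slides up and down and shuts the lock's back. A spring bolt in it latches the gate when it is pressed fully down.
- gate_bar (a point): Middle of the grip bar of the black T-handle above the bonnet: a round bar 14 mm thick, 86 mm long, along the pass box's y, at x 90, y 0, z 245 mm of the pass box when its joint is 0. Pressing: it meets the gate at about -0.002, the bolt yields at about 10 N and snaps, hard stop at about -0.009. A press of 15 to 20 N is right.
- gate_handle (a joint): Height of the T-handle, m, up positive (-0.03 to 0.09); stays where left. It has 14 mm of free play on the gate, so its height (-0.001 to 0.005 at first) does not show whether the gate is latched. Tugged up, it stops hard at about 0.007 if latched; if not, it goes on up with the gate for about 5 N. Tug with 12 to 15 N. A gate let go sinks but latches only by a press, then stays latched.
- gate_bolt: The latch: a spring bolt hidden inside the bonnet, 14 x 12 x 2.5 mm, at x 90, y 59, z 112 mm of the pass box, moving along y. It is out, at the same place, both when it holds the gate and when the gate stands on it unlatched, so its pose tells nothing. Tugging the handle with over 55 N would strain it.
- outer_lid (a joint): Angle of the outer lid in rad: 0 shut, 1.57 upright, at most 1.9. It turns about the pass box's x axis at the lid_hinge, on the right (-y) rim of the lock, its free left (+y) edge rising and swinging over to the right. A friction hinge holds it where it is left; lifting it takes about 3 N at its bar. No catch.
- lid_hinge (a point): Middle of the lid's hinge line, at x 0, y -81, z 94 mm of the pass box.
- lid_bar (a point): Middle of the round steel grab bar of the outer lid, 10 mm thick and 90 mm long, along the pass box's x; moves with the lid. Shut, it lies 146 mm to the left (+y) of the hinge line and 55 mm above it, 45 mm above the lid's top face, free underneath. The lid is 144 (x) x 164 x 10 mm; its free edge lies 163 mm from the hinge.
- bottle: White reagent bottle with a screw cap, 35 (x) x 58 (y) x 78 (z) mm, 62 g; origin at the centre of its underside, z up. Its flat sides (62 mm high) are 35 mm apart along its x; the cap, 24 mm across, sits 8 mm to -y of the middle and is 66 to 78 mm high. Stands on the deck.
- label_roll: Roll of white labels lying flat, 58 mm across, 28 mm high; origin at the centre of its underside. Not part of the job.
- vial_a: Small brown vial, 22 mm across, 45 mm high, standing; origin at the centre of its underside. Not part of the job.
- vial_b: Small brown vial, 22 mm across, 45 mm high, standing; origin at the centre of its underside. Not part of the job.

How it is judged (in metres and radians):
On the way, in this order (a step that is already met when the one before it is completed fails the run):
1. the T-handle is tugged up with about 10 N or more and the latched gate holds it: the bolt bears over 5 N for 0.3 s with the handle no higher than 11 mm, the lid still shut (contact force between gate_bolt and anything else above 5 N and value of joint gate_handle between 0.003 and 0.011 m and value of joint outer_lid below 0.05 rad), for 0.3 s.
2. the outer lid is opened by more than 1.2 rad (value of joint outer_lid above 1.2 rad), for 0.1 s.
3. the bottle stands upright on the lock's floor, let go (x of bottle in the frame of pass_box between -0.055 and 0.055 m and y of bottle in the frame of pass_box between -0.065 and 0.065 m and z of bottle in the frame of pass_box below 0.012 m and angle between bottle's own z axis and vertical below 0.1 rad and contact force between the fingers and bottle below 0.05 N), for 0.2 s.
At the end, for the whole second after the job is handed in: The bottle stands at rest inside the lock (its middle within 55 mm in x and 65 mm in y of the lock's middle, its underside within 6 mm of the floor, tilted under 0.1 rad), the outer lid is shut to within 0.035 rad and the T-handle is no higher than 11 mm, the gate not pulled up (x of bottle in the frame of pass_box between -0.055 and 0.055 m and y of bottle in the frame of pass_box between -0.065 and 0.065 m and z of bottle in the frame of pass_box below 0.012 m and angle between bottle's own z axis and vertical below 0.1 rad and linear speed of bottle below 0.02 m/s and value of joint outer_lid below 0.035 rad and value of joint gate_handle below 0.011 m); the robot touches nothing.
It fails at once if the outer lid is opened by more than 0.15 rad while the T-handle is pulled up by more than 15 mm (the inner gate drawn open) (value of joint outer_lid above 0.15 rad and value of joint gate_handle above 0.015 m).
It fails at once if the latch is strained: the bolt bears more than 50 N (contact force between gate_bolt and anything else above 50 N).
It fails at once if the bottle is dropped or thrown down inside the lock (faster than 0.5 m/s near its floor) (x of bottle in the frame of pass_box between -0.055 and 0.055 m and y of bottle in the frame of pass_box between -0.065 and 0.065 m and z of bottle in the frame of pass_box below 0.05 m and linear speed of bottle above 0.5 m/s).
It fails at once if the bottle is tipped over (beyond 1 rad) (angle between bottle's own z axis and vertical above 1 rad).
It fails at once if the label roll or a vial is moved by more than 30 mm (distance of any of label_roll, vial_a, vial_b from where it was at the start of the episode above 0.03 m).
It also fails if it takes over 72 s, if anything falls off the work surface, if the arm or the gripper's body presses on something with over 40 N, if the wrist force passes 120 N, or if a joint passes its speed limit or range.

## Working session

There is one attempt and no reset: what is moved stays moved. The work goes in short steps, Python scripts to look and compute and a shell command to move; the robot and the scene stay as the last step left them, time stands still between calls to the robot, and variables do not carry over. Pictures are saved under pics/ and viewed, at most 10 in all, crops included, and the job is handed in when it is done.

```bash
ls; mkdir -p pics
cat > h.py <<'E'
import numpy as np, cv2
from station import bot
def K(p):
    f=210/np.tan(np.radians(p["fov_y"])/2)
    return np.array([[f,0,p["cx"]],[0,f,p["cy"]],[0,0,1.]])
def rays(p,uv):
    n=cv2.undistortPoints(np.array(uv,float).reshape(-1,1,2),K(p),np.array(p["dist_coeffs"],float)).reshape(-1,2)
    return np.c_[n,np.ones(len(n))]
def atdepth(p,uv,d):
    P=rays(p,uv)*np.reshape(d,(-1,1)); T=np.array(p["pose"]); return P@T[:3,:3].T+T[:3,3]
def atz(p,uv,z):
    T=np.array(p["pose"]); r=rays(p,uv)@T[:3,:3].T; o=T[:3,3]
    return o+r*((z-o[2])/r[:,2])[:,None]
def cloud(p,mask):
    m=mask&(p["depth"]>0); v,u=np.nonzero(m)
    return atdepth(p,np.c_[u,v],p["depth"][m])
E
python3 - <<'E'
from h import *
np.set_printoptions(precision=1,suppress=True)
s=bot.get_state(); print(s)
for n in("side","top"):
    p=bot.get_image(n); cv2.imwrite(f"pics/{n}0.png",p["frame"]); print(n,np.array(p["pose"]))
    for t in("pass_box","bottle","label_roll","vial_a","outer_lid","gate_handle"):
        for r in bot.regions_of(p,t)[:2]:
            c=cloud(p,r["pixels"])
            print(t,round(r["conf"],2),np.array(r["uv"]),r["pixels"].sum(),"med",np.median(c,0),"lo",np.percentile(c,2,0),"hi",np.percentile(c,98,0))
    for t in("pass_box","lock_floor","bonnet_top","gate_bar","lid_hinge","lid_bar","bottle"):
        for r in bot.spot_point(p,t)[:1]:
            u,v=np.round(r["uv"]).astype(int); 
            d=p["depth"][min(max(v,0),419),min(max(u,0),559)]
            print("pt",t,round(r["conf"],2),np.array(r["uv"]),atdepth(p,[r["uv"]],[d])[0])
E
```

```text
pics
{'time_s': 0.0, 'joint_pos': array([-60.9,  29.1, -13.6,  86. ,   7.2,  65.8,  -8.9]), 'qd': array([ 0. ,  0.1, -0.1, -0. , -0.1,  0. , -0.1]), 'tau': array([ -0. , -62.1,  -2.2, -25. ,   0. ,   0. ,   0. ]), 'tcp_pos': array([244.3, 574.7, 230.4]), 'ee_rot': array([[-0.9,  0.4, -0. ],
       [ 0.4,  0.9, -0. ],
       [-0. , -0. , -1. ]]), 'wrist_force': array([-0.3,  0.6,  0.9]), 'torque': array([ 0., -0., -0.]), 'finger_force': 0.0, 'width': 85.24369852246264}
side [[ -1.   -0.    0.1 430.5]
 [ -0.1   0.5  -0.9 746. ]
 [ -0.   -0.9  -0.5 557. ]
 [  0.    0.    0.    1. ]]
pass_box 0.56 [259.6 193.2] 9425 med [ 583.1 -136.3  104.7] lo [ 416.1 -284.6    4.5] hi [ 723.2 -118.9  215. ]
bottle 0.77 [299.2 315.9] 942 med [455.1 218.6  46.2] lo [431.3 197.6   5.3] hi [481.  234.3  77.9]
label_roll 0.74 [265.3 268.5] 531 med [546.   62.   24.9] lo [520.6  24.9   2.2] hi [579.4  77.3  28.2]
label_roll 0.2 [302.2 315.8] 1007 med [455.1 218.3  46. ] lo [430.2 194.3   1. ] hi [481.  234.3  78. ]
vial_a 0.65 [324.3 270.8] 184 med [422.4  57.4  25.9] lo [413.3  42.7  -0.7] hi [431.5  62.4 
[... 1234 characters left out ...]
al_a 0.37 [177.4 250.6] 72 med [437.9 319.4  40.1] lo [428.4 313.6   4.3] hi [447.2 331.   46.8]
outer_lid 0.67 [378.5 226. ] 3643 med [ 475.2 -213.8  104.2] lo [ 408.2 -294.    95.5] hi [ 544.8 -134.5  152.4]
gate_handle 0.76 [388.3 179.8] 251 med [ 565.8 -218.2  253.2] lo [ 559.7 -261.6  183.2] hi [ 590.2 -180.   257.7]
pt pass_box 0.68 [370.9 230.8] [ 464.7 -196.5  101.7]
pt lock_floor 0.16 [384.9 182.8] [ 564.9 -215.   205.8]
pt bonnet_top 0.91 [385.4 182.5] [ 564.8 -215.4  209.2]
pt gate_bar 0.79 [388.7 173.8] [ 573.6 -212.4  255.4]
pt lid_hinge 0.77 [407.6 226.8] [ 471.8 -290.5  100.7]
pt lid_bar 0.86 [354.2 220.6] [ 485.6 -147.3  153.6]
pt bottle 0.64 [222.8 243.6] [448.2 192.4  51.1]
```

Run:
```python
from h import *
np.set_printoptions(precision=1,suppress=True)
def rect(c): 
    r=cv2.minAreaRect(c[:,:2].astype(np.float32)); return np.array(r[0]),np.array(r[1]),r[2]
a=cv2.imread("pics/top0.png")
p=bot.get_image("top"); s=bot.get_image("side")
cv2.imwrite("pics/both.png",np.hstack([cv2.resize(p["frame"][120:300,140:460],(400,225)),cv2.resize(s["frame"][100:350,180:400],(400,455))[:225]]) )
big=np.vstack([cv2.resize(p["frame"][130:290,150:470],(640,320)),cv2.resize(s["frame"][100:240,180:500],(640,280))])
cv2.imwrite("pics/crop.png",big)
for q in(p,s):
    c=cloud(q,np.ones((420,560),bool))
    w=(c[:,1]>-330)&(c[:,1]<-90)&(c[:,0]>380)
    lid=c[w&(abs(c[:,2]-104)<4)&(c[:,0]<550)]; print("lid",len(lid),rect(lid),np.percentile(lid,[2,98],0))
    bar=c[w&(abs(c[:,2]-150)<6)&(c[:,0]<530)]; print("lidbar",len(bar),bar.mean(0),rect(bar),bar[:,2].max(), np.percentile(bar,[2,98],0))
    g=c[w&(c[:,2]>235)&(c[:,2]<262)]; print("gate",len(g),g.mean(0),rect(g),np.percentile(g,[2,98],0))
    if len(lid)>20:
        vx=np.linalg.svd((g-g.mean(0))[:,:2],full_matrices=False)[2][0];print("gdir",np.degrees(np.arctan2(vx[1],vx[0])))
        vx=np.linalg.svd((bar-bar.mean(0))[:,:2],full_matrices=False)[2][0];print("bdir",np.degrees(np.arctan2(vx[1],vx[0])))
    t=c[(abs(c[:,2]-60)<6)&(c[:,1]>130)&(c[:,1]<270)&(c[:,0]>400)&(c[:,0]<520)]; print("bottle shoulder",len(t),rect(t),np.percentile(t,[2,98],0))
    t=c[(abs(c[:,2]-77)<5)&(c[:,1]>130)&(c[:,1]<270)&(c[:,0]>400)&(c[:,0]<520)]; print("cap",len(t),t.mean(0))
    for r in bot.regions_of(q,"vial_a")+bot.regions_of(q,"label_roll"):
        k=cloud(q,r["pixels"]); print(r["conf"],np.array(r["uv"]),np.median(k,0))
```

```text
lid 3232 (array([ 477.3, -213.6]), array([164.6, 143.3]), 87.18020629882812) [[ 409.  -291.9  100.7]
 [ 545.8 -135.2  107.6]]
lidbar 170 [ 478.8 -148.6  151.6] (array([ 480.8, -149.3]), array([10. , 98.6]), 87.37051391601562) 155.62936562401364 [[ 433.6 -153.8  147.4]
 [ 526.7 -143.6  154.9]]
gate 259 [ 566.8 -215.7  252.9] (array([ 566.8, -216.8]), array([81.3, 17. ]), 86.95640563964844) [[ 559.7 -254.4  247.4]
 [ 575.1 -178.   257.4]]
gdir 87.77097019141296
bdir 178.17469622568694
bottle shoulder 164 (array([452.4, 206.9]), array([32.3, 56.9]), 44.215641021728516) [[431.3 179.6  55. ]
 [478.9 230.7  64.3]]
cap 58 [458.2 201.5  76.9]
0.63 [274.6 254.4] [421.3  49.3  43.2]
lid 1167 (array([ 476.9, -211.7]), array([164.8, 142.9]), 88.64019012451172) [[ 407.9 -290.   100.8]
 [ 546.6 -131.   107. ]]
lidbar 154 [ 479.5 -145.6  150. ] (array([ 480.3, -146.5]), array([ 9.6, 96.1]), 88.533203125) 153.98960514811574 [[ 432.7 -150.5  144.9]
 [ 525.6 -141.4  153.8]]
gate 91 [ 566.  -204.4  251.4] (array([ 566.8, -211.7]), array([78.5, 15.6]), 85.8988265991211) [[ 559.1 -250.4  239.5]
 [ 574.6 -172.9  256.4]]
gdir 86.40141555367592
bdir 178.10119354644044
bottle shoulder 281 (array([454.2, 209.7]), array([26.4, 57.3]), 48.49225616455078) [[432.  194.8  54.6]
 [479.6 233.2  62.8]]
cap 101 [458.5 203.6  76.5]
0.81 [308.4 373.3] [440.3 330.2  27.9]
0.76 [323.8 270.5] [422.8  57.6  24.4]
0.28 [261.3 189.2] [ 584.  -136.4  104.7]
0.2 [303.  188.8] [ 474.  -165.   104.6]
0.89 [264.2 272.4] [546.4  61.9  24.6]
```

View pics/top0.png

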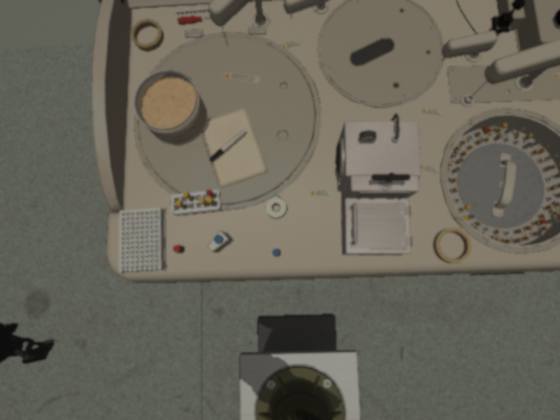

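View pics/side0.png

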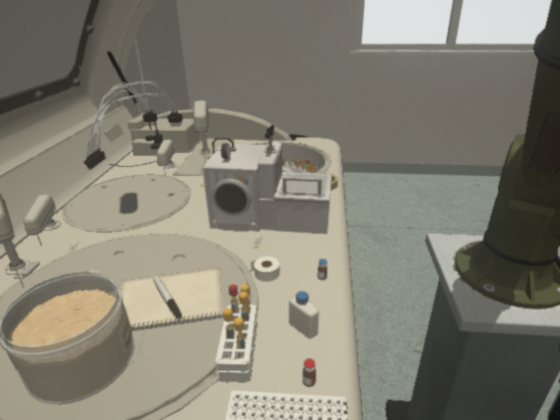

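The top view shows the pass box at about (380,190), with the lid bar at (354,221) and the T-handle at (388,175). The bottle stands at (220,242) with its long axis running up-right, and the vials are at (178,249) and (276,253). The side view agrees. That puts the box origin at about (477,-213) with yaw -2.3°, and the bottle at about (453,208) with yaw 46°.

```bash
cat >> h.py <<'E'
from scipy.spatial.transform import Rotation as Rn
def box(x,y,z,o=(477,-213.),yaw=-2.3):
    a=np.radians(yaw); return np.array([o[0]+x*np.cos(a)-y*np.sin(a),o[1]+x*np.sin(a)+y*np.cos(a),z])
def down(phi):
    a=np.radians(phi); return np.c_[[-np.sin(a),np.cos(a),0],[np.cos(a),np.sin(a),0],[0,0,-1]]
def plan(points,s=None,p=None,R=None):
    "points: list of (tcp xyz mm, tool y angle, rows)"
    if p is None:
        s=s or bot.get_state(); p=np.array(s["tcp_pos"]); R=np.array(s["ee_rot"])
    out=[]
    for t,phi,n in points:
        T=down(phi)
        for k in range(n,0,-1):
            d=R.T@(np.array(t)-p)/10/k; w=Rn.from_matrix(R.T@T).as_rotvec()/k
            d=d.round(2);w=w.round(3)
            if abs(d).max()>6.2 or np.linalg.norm(d)>6.25 or np.linalg.norm(w)>.187: out.append("BIG")
            out.append(" ".join(f"{v:g}" for v in [*d,*w]))
            p=p+R@d*10; R=R@Rn.from_rotvec(w).as_matrix()
    print(";".join(out)); return p,R
def st():
    s=bot.get_state(); R=np.array(s["ee_rot"])
    print("t",round(s["time_s"],2),"tcp",np.round(s["tcp_pos"],1),"yang",round(np.degrees(np.arctan2(R[1,1],R[0,1])),1),"tz",np.round(R[:,2],3),"F",np.round(s["wrist_force"],1),"w",round(s["width"],1),"ff",round(s["finger_force"],1),"q",np.round(s["joint_pos"],0)); return s
E
python3 - <<'E'
from h import *
st()
print(box(90,0,249))
p,R=plan([((430,150,330),20,9)])
plan([((520,-120,330),-2.3,6),(box(90,0,330),-2.3,2)],p=p,R=R)
E
```

```text
t 1.7 tcp [244.4 575.2 231.3] yang 67.0 tz [-0. -0. -1.] F [0.3 0.  0.3] w 85.6 ff 0.0 q [-61.  29. -14.  86.   7.  66.  -9.]
[ 566.92749556 -216.61186133  249.        ]
-3.75 -3.54 -1.1 -0 -0 0.091;-4.05 -3.19 -1.1 -0 -0 0.091;-4.32 -2.81 -1.1 -0 -0 0.091;-4.56 -2.4 -1.1 -0 -0 0.091;-4.76 -1.98 -1.09 -0 -0 0.091;-4.92 -1.53 -1.1 -0 -0 0.091;-5.04 -1.08 -1.09 -0 0 0.091;-5.12 -0.62 -1.1 -0 0 0.091;-5.15 -0.15 -1.09 -0 0 0.092
-4.74 -0.13 -0 -0 0 0.065;-4.74 0.18 -0 -0 0 0.065;-4.72 0.49 -0 -0 0 0.065;-4.68 0.79 -0 -0 0 0.065;-4.62 1.09 -0 -0 0 0.065;-4.53 1.4 -0 -0 0 0.064;-4.73 2.54 -0 -0 0 0;-4.74 2.53 -0 -0 0 0
```

```bash
python3 -m jog '-3.75 -3.55 -1.1 0 0 0.091;-4.05 -3.2 -1.1 0 0 0.091;-4.3 -2.8 -1.1 0 0 0.091;-4.55 -2.4 -1.1 0 0 0.091;-4.75 -2 -1.1 0 0 0.091;-4.9 -1.55 -1.1 0 0 0.091;-5.05 -1.1 -1.1 0 0 0.091;-5.1 -0.6 -1.1 0 0 0.091;-5.15 -0.15 -1.1 0 0 0.092' -1 40
python3 - <<'E'
from h import *
st()
plan([((520,-120,330),-2.3,6),(box(90,0,330),-2.3,2)])
E
```

```text
time_s: 2.82
tcp_pos: [429.6, 148.6, 331.0]
ee_rot: [[-0.339, 0.941, 0.001], [0.941, 0.339, 0.0], [0.0, 0.001, -1.0]]
wrist_force: [0.6, 0.8, 0.1]
width: 85.5
finger_force: 0.0
t 2.83 tcp [429.6 148.6 331. ] yang 19.8 tz [ 0.001  0.    -1.   ] F [0.6 0.8 0.1] w 85.5 ff 0.0 q [-27.   9.   6. 100.  -1.  71.  -1.]
-4.72 -0.1 0.02 0 -0 0.064;-4.72 0.2 0.01 0 -0 0.064;-4.7 0.5 0.02 0 -0 0.065;-4.65 0.81 0.01 0 -0 0.064;-4.59 1.1 0.02 0 -0 0.065;-4.52 1.39 0.01 0.001 -0 0.064;-4.73 2.54 -0 -0 -0 0;-4.73 2.54 -0 -0 -0 0
```

```bash
python3 -m jog '-4.72 -0.1 0 0 0 0.064;-4.72 0.2 0 0 0 0.064;-4.7 0.5 0 0 0 0.065;-4.65 0.8 0 0 0 0.064;-4.6 1.1 0 0 0 0.065;-4.5 1.4 0 0 0 0.064;-4.73 2.54 0 0 0 0;-4.73 2.54 0 0 0 0;0 0 0 0 0 0' 0
python3 - <<'E'
from h import *
np.set_printoptions(precision=1,suppress=True)
st()
p=bot.get_image("side"); c=cloud(p,np.ones((420,560),bool))
g=c[(c[:,1]>-270)&(c[:,1]<-160)&(c[:,0]>540)&(c[:,0]<600)&(c[:,2]>235)&(c[:,2]<262)]; print(len(g),np.percentile(g,[2,50,98],0))
print(box(90,0,230)); plan([(box(90,0,230),-2.3,4)])
E
```

```text
time_s: 3.95
tcp_pos: [567.6, -219.1, 329.2]
ee_rot: [[0.043, 0.999, -0.002], [0.999, -0.043, -0.002], [-0.002, -0.001, -1.0]]
wrist_force: [-0.1, 0.7, 0.1]
width: 42.9
finger_force: 0.0
t 3.95 tcp [ 567.6 -219.1  329.2] yang -2.4 tz [-0. -0. -1.] F [-0.1  0.7  0.1] w 42.9 ff 0.0 q [ 6. 25. 20. 79. -8. 78. 24.]
90 [[ 559.2 -251.2  239.3]
 [ 565.5 -208.5  252.6]
 [ 574.7 -173.1  256.7]]
[ 566.9 -216.6  230. ]
-0 -0.01 2.49 -0 0 0;-0.01 -0.01 2.48 -0 0 0;-0 -0.01 2.49 -0.001 0 0;-0.01 -0.01 2.48 -0 0 0
```

Descend, then close on the bar.

```bash
python3 -m jog '0 0 2.5 0 0 0;0 0 2.5 0 0 0;0 0 2.5 0 0 0;0 0 2.4 0 0 0;0 0 0 0 0 0'
python3 -m jog '0 0 0 0 0 0;0 0 0 0 0 0;0 0 0 0 0 0;0 0 0 0 0 0' 1 50
```

```text
time_s: 4.62
tcp_pos: [566.7, -212.5, 230.1]
ee_rot: [[0.035, 0.999, -0.003], [0.999, -0.035, 0.002], [0.002, -0.003, -1.0]]
wrist_force: [0.4, 0.5, -0.2]
width: 42.6
finger_force: 0.0
time_s: 5.12
tcp_pos: [567.8, -214.3, 231.7]
ee_rot: [[0.037, 0.999, 0.001], [0.999, -0.037, 0.0], [0.0, 0.001, -1.0]]
wrist_force: [-0.1, 1.1, 1.4]
width: 12.7
finger_force: 48.6
```

```bash
python3 -m jog '0 0 -0.1 0 0 0;0 0 -0.1 0 0 0;0 0 -0.1 0 0 0;0 0 0 0 0 0'|egrep 'tcp|wrist|width'
python3 -m jog '0 0 -0.1 0 0 0;0 0 -0.1 0 0 0;0 0 0 0 0 0'|egrep 'tcp|wrist|width'
```

```text
tcp_pos: [567.8, -214.4, 234.4]
wrist_force: [1.5, 1.3, -0.4]
width: 12.4
tcp_pos: [567.7, -214.4, 236.5]
wrist_force: [1.7, 2.4, -0.5]
width: 12.4
```

```bash
for i in 1; do python3 -m jog '0 0 -0.1 0 0 0;0 0 0 0 0 0'|egrep 'tcp|wrist|width'
python3 -m jog '0 0 -0.1 0 0 0;0 0 0 0 0 0'|egrep 'tcp|wrist|width'
python3 -m jog '0 0 -0.1 0 0 0;0 0 0 0 0 0'|egrep 'tcp|wrist|width'; done
```

```text
tcp_pos: [567.7, -214.4, 237.5]
wrist_force: [3.3, 3.3, -1.1]
width: 12.2
tcp_pos: [567.8, -214.4, 238.5]
wrist_force: [2.8, 3.0, 0.2]
width: 12.1
tcp_pos: [567.7, -214.4, 239.4]
wrist_force: [3.3, 2.9, -0.9]
width: 12.2
```

```bash
python3 -m jog '0 0 -0.1 0 0 0;0 0 0 0 0 0'|egrep 'tcp|wrist|width'
python3 -m jog '0 0 -0.1 0 0 0;0 0 0 0 0 0'|egrep 'tcp|wrist|width'
python3 - <<'E'
from h import *
np.set_printoptions(precision=1,suppress=True)
for n in("side","top"):
    p=bot.get_image(n); c=cloud(p,np.ones((420,560),bool))
    g=c[(c[:,1]>-275)&(c[:,1]<-150)&(c[:,0]>555)&(c[:,0]<580)&(c[:,2]>235)&(c[:,2]<275)]; g=g[(abs(g[:,1]+214)>22)]; print(len(g),np.percentile(g,[2,50,98],0))
E
```

```text
tcp_pos: [567.7, -214.4, 240.4]
wrist_force: [4.6, 3.6, -0.1]
width: 12.6
tcp_pos: [567.7, -214.4, 241.2]
wrist_force: [3.8, 2.9, -2.0]
width: 12.1
35 [[ 562.3 -243.1  251.6]
 [ 567.5 -177.6  259.8]
 [ 574.6 -173.9  263.8]]
52 [[ 562.3 -191.5  256.1]
 [ 567.9 -183.6  261. ]
 [ 575.4 -175.3  263.9]]
```

```bash
python3 -m jog '0 0 -0.1 0 0 0;0 0 0 0 0 0'|egrep 'tcp|wrist|width'
python3 -m jog '0 0 -0.1 0 0 0;0 0 0 0 0 0'|egrep 'tcp|wrist|width'
python3 -m jog '0 0 -0.1 0 0 0;0 0 0 0 0 0'|egrep 'tcp|wrist|width'
```

```text
tcp_pos: [567.7, -214.4, 242.0]
wrist_force: [4.9, 3.3, -3.2]
width: 12.1
tcp_pos: [567.7, -214.4, 242.9]
wrist_force: [4.6, 2.0, -3.7]
width: 12.2
tcp_pos: [567.7, -214.4, 243.9]
wrist_force: [5.2, 3.6, -5.2]
width: 12.6
```

```bash
python3 -m jog '0 0 -0.2 0 0 0;0 0 0 0 0 0'|egrep 'tcp|wrist|width'
python3 -m jog '0 0 -0.2 0 0 0;0 0 -0.1 0 0 0;0 0 0 0 0 0'|egrep 'tcp|wrist|width'
python3 - <<'E'
from h import *
np.set_printoptions(precision=1,suppress=True)
for n in("side","top"):
    p=bot.get_image(n); c=cloud(p,np.ones((420,560),bool))
    g=c[(c[:,1]>-275)&(c[:,1]<-150)&(c[:,0]>555)&(c[:,0]<580)&(c[:,2]>235)&(c[:,2]<285)]; g=g[(abs(g[:,1]+214)>22)]; print(len(g),np.percentile(g,[2,50,98],0))
E
```

```text
tcp_pos: [567.7, -214.4, 246.0]
wrist_force: [4.7, 2.8, -3.4]
width: 11.9
tcp_pos: [567.7, -214.4, 249.0]
wrist_force: [5.2, 3.0, -4.3]
width: 11.8
34 [[ 562.3 -210.4  259.8]
 [ 568.3 -177.6  267.5]
 [ 574.  -172.8  271. ]]
48 [[ 562.4 -191.9  264.3]
 [ 567.6 -183.3  268.8]
 [ 573.4 -175.6  272.9]]
```

The gate rises with the handle at about 4–5 N, so it isn't latched. I'll press it down.

```bash
python3 -m jog '0 0 0.4 0 0 0;0 0 0.4 0 0 0;0 0 0.4 0 0 0;0 0 0.4 0 0 0;0 0 0.2 0 0 0;0 0 0 0 0 0' - 80|egrep 'tcp|wrist|width'
python3 -m jog '0 0 0.2 0 0 0;0 0 0 0 0 0'|egrep 'tcp|wrist|width'
python3 -m jog '0 0 0.2 0 0 0;0 0 0 0 0 0'|egrep 'tcp|wrist|width'
python3 -m jog '0 0 0.1 0 0 0;0 0 0 0 0 0'|egrep 'tcp|wrist|width'
```

```text
tcp_pos: [567.7, -214.4, 231.1]
wrist_force: [4.6, 3.2, -1.0]
width: 11.0
tcp_pos: [567.7, -214.4, 229.2]
wrist_force: [4.7, 2.7, -1.1]
width: 11.1
tcp_pos: [567.7, -214.4, 227.3]
wrist_force: [3.9, 3.2, -0.6]
width: 11.6
tcp_pos: [567.7, -214.4, 226.5]
wrist_force: [3.6, 4.1, 2.0]
width: 11.5
```

```bash
python3 -m jog '0 0 0.1 0 0 0;0 0 0 0 0 0'|egrep 'tcp|wrist|width'
python3 -m jog '0 0 0.1 0 0 0;0 0 0 0 0 0'|egrep 'tcp|wrist|width'
```

```text
tcp_pos: [567.8, -214.4, 226.1]
wrist_force: [1.9, 3.6, 5.1]
width: 11.4
tcp_pos: [567.8, -214.5, 225.7]
wrist_force: [1.0, 5.2, 9.5]
width: 11.4
```

```bash
python3 -m jog '0 0 0.1 0 0 0;0 0 0 0 0 0'|egrep 'tcp|wrist|width'
python3 -m jog '0 0 0.1 0 0 0;0 0 0 0 0 0'|egrep 'tcp|wrist|width'
```

```text
tcp_pos: [567.8, -214.5, 225.3]
wrist_force: [-1.1, 5.8, 12.9]
width: 11.5
tcp_pos: [567.8, -214.5, 225.0]
wrist_force: [-2.4, 6.7, 17.7]
width: 11.6
```

```bash
python3 -m jog '0 0 0.1 0 0 0;0 0 0 0 0 0'|egrep 'tcp|wrist|width'
python3 -m jog '0 0 0.1 0 0 0;0 0 0 0 0 0'|egrep 'tcp|wrist|width'
```

```text
tcp_pos: [567.8, -214.5, 224.4]
wrist_force: [-2.6, 7.1, 19.9]
width: 11.1
tcp_pos: [567.9, -214.5, 223.7]
wrist_force: [-2.8, 7.7, 21.8]
width: 11.5
```

```bash
python3 -m jog '0 0 0 0 0 0;0 0 0 0 0 0'|egrep 'tcp|wrist|width'
python3 - <<'E'
from h import *
np.set_printoptions(precision=1,suppress=True)
for n in("side","top"):
    p=bot.get_image(n); c=cloud(p,np.ones((420,560),bool))
    g=c[(c[:,1]>-275)&(c[:,1]<-150)&(c[:,0]>555)&(c[:,0]<580)&(c[:,2]>225)&(c[:,2]<285)]; g=g[(abs(g[:,1]+214)>22)]; print(len(g),np.percentile(g,[2,50,98],0))
st()
cv2.imwrite("pics/press.png",np.hstack([cv2.resize(bot.get_image("side")["frame"][90:250,180:360],(400,356)),cv2.resize(p["frame"][100:260,310:490],(400,356))]))
E
```

```text
tcp_pos: [567.9, -214.5, 223.6]
wrist_force: [-3.1, 7.2, 21.6]
width: 11.6
37 [[ 561.6 -242.3  233.9]
 [ 567.6 -179.1  241.2]
 [ 575.  -174.1  246.1]]
50 [[ 561.9 -191.2  238. ]
 [ 567.8 -184.2  243.1]
 [ 575.9 -175.9  246.3]]
t 12.18 tcp [ 567.8 -214.5  223.6] yang -2.1 tz [ 0. -0. -1.] F [-3.5  7.1 21.7] w 11.5 ff 80.6 q [  7.  28.  19.  90. -10.  63.  26.]
```

View pics/press.png

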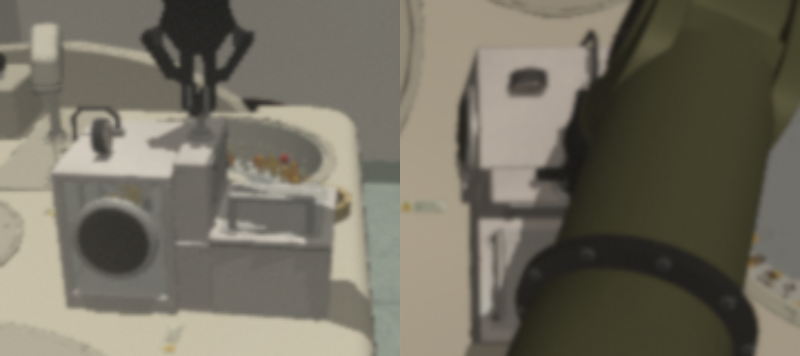

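```bash
python3 -m jog '0.1 0 0 0 0 0;0 0 0.05 0 0 0;0 0 0 0 0 0'|egrep 'tcp|wrist|width'
```

```text
tcp_pos: [567.9, -214.5, 223.5]
wrist_force: [-3.7, 6.0, 23.4]
width: 11.3
```

```bash
python3 -m jog '0.1 0 0 0 0 0;0 0 0.05 0 0 0;0 0 0 0 0 0'|egrep 'tcp|wrist|width'
```

```text
tcp_pos: [567.8, -214.4, 220.5]
wrist_force: [1.7, -0.4, 7.1]
width: 11.6
```

It snapped: the handle dropped 3 mm and the force fell. I'll confirm against the hard stop, then tug.

```bash
python3 -m jog '0 0 0.15 0 0 0;0 0 0 0 0 0'|egrep 'tcp|wrist|width'
python3 -m jog '0 0 -0.2 0 0 0;0 0 -0.2 0 0 0;0 0 -0.3 0 0 0;0 0 -0.3 0 0 0;0 0 -0.3 0 0 0;0 0 0 0 0 0'|egrep 'tcp|wrist|width'
python3 -m jog '0 0 -0.1 0 0 0;0 0 -0.1 0 0 0;0 0 0 0 0 0'|egrep 'tcp|wrist|width'
```

```text
tcp_pos: [567.8, -214.4, 220.3]
wrist_force: [-2.0, 1.3, 17.6]
width: 11.3
tcp_pos: [567.7, -214.4, 230.6]
wrist_force: [4.4, -2.3, 0.9]
width: 11.3
tcp_pos: [567.7, -214.4, 232.4]
wrist_force: [4.2, -2.9, -0.6]
width: 11.2
```

```bash
python3 -m jog '0 0 -0.1 0 0 0;0 0 -0.1 0 0 0;0 0 -0.1 0 0 0;0 0 0 0 0 0'|egrep 'tcp|wrist|width'
python3 -m jog '0 0 -0.1 0 0 0;0 0 0 0 0 0'|egrep 'tcp|wrist|width'
```

```text
tcp_pos: [567.7, -214.4, 235.1]
wrist_force: [5.5, -3.3, -2.0]
width: 11.3
tcp_pos: [567.7, -214.4, 235.9]
wrist_force: [6.0, -2.8, -3.2]
width: 11.5
```

```bash
python3 -m jog '0 0 -0.1 0 0 0;0 0 0 0 0 0'|egrep 'tcp|wrist|width'
```

```text
tcp_pos: [567.7, -214.3, 236.4]
wrist_force: [6.3, -3.6, -7.1]
width: 11.4
```

```bash
python3 -m jog '0 0 -0.1 0 0 0;0 0 0 0 0 0'|egrep 'tcp|wrist|width'
```

```text
tcp_pos: [567.7, -214.4, 236.6]
wrist_force: [8.3, -5.2, -11.7]
width: 11.4
```

```bash
python3 -m jog '0 0 -0.05 0 0 0;0 0 0 0 0 0'|egrep 'tcp|wrist|width'
```

```text
tcp_pos: [567.6, -214.4, 236.7]
wrist_force: [9.4, -5.9, -15.4]
width: 11.3
```

It's a hard stop at 236.7, with 15 N. I'll hold, then ease off and let go.

```bash
python3 -m jog '0 0 0 0 0 0;0 0 0 0 0 0;0 0 0 0 0 0;0 0 0 0 0 0;0 0 0 0 0 0'|egrep 'tcp|wrist|width'
python3 -m jog '0 0 0.3 0 0 0;0 0 0.3 0 0 0;0 0 0 0 0 0'|egrep 'tcp|wrist|width'
python3 -m jog '0 0 0 0 0 0;0 0 0 0 0 0;0 0 0 0 0 0' 0 40
python3 - <<'E'
from h import *
p=st()["tcp_pos"]
a,b=plan([((p[0],p[1],330),-2.3,3)])
plan([((box(0,65,200)+[0,0,0]),-92.3,9)],p=a,R=b)
plan([((box(0,65,200)+[0,0,0]),87.7,9)],p=a,R=b)
E
```

```text
tcp_pos: [567.6, -214.3, 236.7]
wrist_force: [8.8, -5.9, -14.7]
width: 11.2
tcp_pos: [567.7, -214.4, 232.6]
wrist_force: [5.5, -3.2, -1.2]
width: 11.0
time_s: 17.23
tcp_pos: [567.0, -212.5, 232.9]
ee_rot: [[0.037, 0.999, -0.001], [0.999, -0.037, 0.0], [0.0, -0.001, -1.0]]
wrist_force: [-0.2, -0.0, -0.2]
width: 42.5
finger_force: 0.0
t 17.23 tcp [ 567.  -212.5  232.9] yang -2.1 tz [-0.001  0.    -1.   ] F [-0.2 -0.  -0.2] w 42.5 ff 0.0 q [  6.  28.  19.  89. -10.  65.  26.]
0 -0 -3.24 -0 -0 0.001;0 -0.01 -3.23 -0.001 -0 0.001;0 -0 -3.24 -0 -0 0.001
0.68 -1 1.45 -0 0 0.175;0.49 -1.1 1.44 -0 0 0.174;0.29 -1.17 1.45 -0 0 0.175;0.09 -1.2 1.44 -0 0 0.174;-0.12 -1.2 1.45 -0 0 0.175;-0.33 -1.16 1.44 -0 0 0.174;-0.53 -1.09 1.45 -0 0 0.175;-0.71 -0.98 1.44 -0 0 0.174;-0.87 -0.84 1.45 -0 0 0.175
0.68 -1 1.45 -0 -0 -0.175;0.84 -0.87 1.44 -0 -0 -0.174;0.98 -0.71 1.45 -0 -0 -0.175;1.08 -0.53 1.44 -0 -0 -0.174;1.16 -0.33 1.45 0 -0 -0.175;1.2 -0.12 1.44 0 -0 -0.174;1.2 0.09 1.45 0 -0 -0.175;1.17 0.29 1.44 0 -0 -0.174;1.1 0.5 1.45 0 -0 -0.175
```

```bash
python3 -m jog '0 0 -3.3 0 0 0;0 0 -3.2 0 0 0;0 0 -3.2 0 0 0'|egrep 'tcp|wrist|width'
python3 -m jog '0.7 -1 1.45 0 0 -0.175;0.85 -0.85 1.45 0 0 -0.175;1 -0.7 1.45 0 0 -0.175;1.1 -0.5 1.45 0 0 -0.175;1.15 -0.35 1.45 0 0 -0.175;1.2 -0.1 1.45 0 0 -0.175;1.2 0.1 1.45 0 0 -0.175;1.15 0.3 1.45 0 0 -0.175;1.1 0.5 1.45 0 0 -0.175;0 0 0 0 0 0'
python3 - <<'E'
from h import *
np.set_printoptions(precision=1,suppress=True)
st()
p=bot.get_image("side"); c=cloud(p,np.ones((420,560),bool))
b=c[(abs(c[:,1]+147)<15)&(abs(c[:,2]-150)<7)&(c[:,0]<530)&(c[:,0]>425)]; print(len(b),b.mean(0),np.percentile(b,[2,98],0)); print(box(0,65,130))
plan([(box(0,65,130),87.7,3)])
E
```

```text
tcp_pos: [567.2, -212.5, 331.2]
wrist_force: [-0.2, -0.4, -0.6]
width: 42.8
time_s: 18.85
tcp_pos: [479.3, -147.2, 199.2]
ee_rot: [[-0.999, 0.034, -0.002], [0.034, 0.999, 0.001], [0.002, 0.001, -1.0]]
wrist_force: [0.7, -0.5, 0.2]
width: 42.3
finger_force: 0.0
t 18.85 tcp [ 479.3 -147.2  199.2] yang 88.1 tz [-0.  0. -1.] F [ 0.7 -0.5  0.2] w 42.3 ff 0.0 q [ 16.  20.  -2. 107.   1.  53. 101.]
159 [ 479.2 -145.5  149.9] [[ 432.5 -150.3  144.3]
 [ 527.5 -140.1  154.4]]
[ 479.6 -148.1  130. ]
0.02 -0.01 2.33 0 -0 0.001;0.03 -0.01 2.33 0 -0 0.001;0.02 -0.01 2.33 0 -0.001 0.002
```

```bash
python3 -m jog '0 0 2.3 0 0 0;0 0 2.3 0 0 0;0 0 2.3 0 0 0;0 0 0 0 0 0;0 0 0 0 0 0'|egrep 'tcp|wrist|width'
python3 -m jog '0 0 0 0 0 0;0 0 0 0 0 0;0 0 0 0 0 0;0 0 0 0 0 0' 1 30
python3 - <<'E'
from h import *
s=st(); p0=np.array(s["tcp_pos"])
# arc of bar: angle th; start offset (146,55) from hinge in (y,z)
ths=np.linspace(0,1.6,21); a=np.arctan2(55,146); r=np.hypot(55,146)
y=r*np.cos(a+ths); z=r*np.sin(a+ths)
for i in range(20): print(f"{0:g} {(y[i+1]-y[i])/10:.2f} {-(z[i+1]-z[i])/10:.2f} 0 0 0",end=";")
E
```

```text
tcp_pos: [481.5, -148.0, 131.8]
wrist_force: [-0.2, 0.3, -0.4]
width: 42.5
time_s: 20.02
tcp_pos: [481.1, -149.8, 131.8]
ee_rot: [[-0.999, 0.035, 0.002], [0.035, 0.999, -0.003], [-0.002, -0.003, -1.0]]
wrist_force: [-0.3, -5.7, 1.9]
width: 8.8
finger_force: 29.5
t 20.02 tcp [ 481.1 -149.8  131.8] yang 88.0 tz [ 0.002 -0.003 -1.   ] F [-0.3 -5.7  1.9] w 8.8 ff 29.5 q [ 16.  25.  -2. 112.   1.  43. 101.]
0 -0.49 -1.15 0 0 0;0 -0.58 -1.11 0 0 0;0 -0.66 -1.06 0 0 0;0 -0.75 -1.00 0 0 0;0 -0.82 -0.94 0 0 0;0 -0.90 -0.87 0 0 0;0 -0.96 -0.79 0 0 0;0 -1.02 -0.72 0 0 0;0 -1.08 -0.63 0 0 0;0 -1.12 -0.54 0 0 0;0 -1.16 -0.45 0 0 0;0 -1.20 -0.36 0 0 0;0 -1.22 -0.26 0 0 0;0 -1.24 -0.16 0 0 0;0 -1.25 -0.06 0 0 0;0 -1.25 0.04 0 0 0;0 -1.24 0.14 0 0 0;0 -1.23 0.24 0 0 0;0 -1.20 0.33 0 0 0;0 -1.17 0.43 0 0 0;
```

```bash
python3 -m jog '0 -0.49 -1.15 0 0 0;0 -0.58 -1.11 0 0 0;0 -0.66 -1.06 0 0 0;0 -0.75 -1 0 0 0;0 -0.82 -0.94 0 0 0'|egrep 'tcp|wrist|width'
```

```text
tcp_pos: [479.8, -180.8, 184.0]
wrist_force: [3.9, -2.5, -8.6]
width: 8.3
```

```bash
python3 -m jog '0 -0.9 -0.87 0 0 0;0 -0.96 -0.79 0 0 0;0 -1.02 -0.72 0 0 0;0 -1.08 -0.63 0 0 0;0 -1.12 -0.54 0 0 0'|egrep 'tcp|wrist|width'
```

```text
tcp_pos: [478.1, -229.0, 220.6]
wrist_force: [-1.1, 9.3, 10.0]
width: 8.5
```

```bash
python3 -m jog '0 -1.1 -0.6 0 0 0;0 -1.15 -0.46 0 0 0;0 -1.2 -0.3 0 0 0;0 -1.24 -0.2 0 0 0;0 -1.25 -0.1 0 0 0'|egrep 'tcp|wrist|width'
```

```text
tcp_pos: [475.7, -291.8, 235.9]
wrist_force: [-1.8, 2.7, 8.6]
width: 8.5
```

```bash
python3 -m jog '0 -1.2 0.04 0 0 0;0 -1.2 0.14 0 0 0;0 0 0 0 0 0'|egrep 'tcp|wrist|width'
python3 - <<'E'
from h import *
np.set_printoptions(precision=1,suppress=True)
p=bot.get_image("side"); cv2.imwrite("pics/open.png",np.hstack([p["frame"][60:340,160:460],cv2.resize(bot.get_image("top")["frame"][100:300,300:500],(280,280))]))
E
```

```text
tcp_pos: [474.7, -317.3, 233.8]
wrist_force: [0.1, -1.1, 4.4]
width: 8.6
```

View pics/open.png

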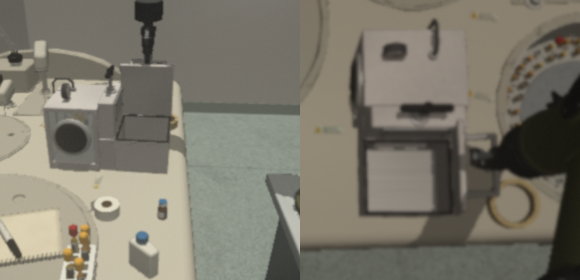

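The lid stands at about 1.35 rad, with the lock empty and clear. The bottle is at side-crop (143,255). I'll open the lid a little further and let go.

```bash
python3 -m jog '0 -1.2 0.2 0 0 0;0 -1.15 0.3 0 0 0;0 -1 0.35 0 0 0;0 0 0 0 0 0'|egrep 'tcp|wrist|width'
python3 -m jog '0 0 0 0 0 0;0 0 0 0 0 0' 0.3 40|egrep 'tcp|wrist|width'
python3 - <<'E'
from h import *
p=np.array(st()["tcp_pos"])
a,b=plan([(p+[0,0,80],88,3)])
a,b=plan([((470,-60,290),70,6),((453,208,170),46,6)],p=a,R=b)
E
```

```text
tcp_pos: [473.5, -349.2, 224.8]
wrist_force: [-1.0, -1.8, 2.3]
width: 8.6
tcp_pos: [474.1, -347.5, 224.9]
wrist_force: [-0.5, 0.3, 0.3]
width: 30.4
t 23.12 tcp [ 474.1 -347.5  224.9] yang 88.2 tz [-0.     0.001 -1.   ] F [-0.5  0.3  0.3] w 30.4 ff 0.0 q [ 34.  26.   0.  92.  -0.  62. 122.]
0 0 -2.67 0 -0 0.001;0 0 -2.66 0 -0 0.001;0 0 -2.67 0.001 -0 0.001
0.24 4.79 0.25 -0 -0 0.052;0.48 4.77 0.25 -0 -0 0.052;0.73 4.74 0.24 -0 -0 0.053;0.98 4.69 0.25 -0 -0 0.052;1.23 4.63 0.24 -0 -0 0.053;1.47 4.56 0.25 -0.001 -0 0.052;1.79 4.1 2 0 -0 0.07;2.07 3.96 2 0 -0 0.07;2.35 3.81 2 0 -0 0.07;2.61 3.64 2 0 -0 0.07;2.86 3.44 2.01 0 -0 0.07;3.09 3.24 2 0 -0 0.069
```

```bash
python3 -m jog '0 0 -2.7 0 0 0;0 0 -2.7 0 0 0;0 0 -2.7 0 0 0;0.25 4.8 0.25 0 0 0.052;0.5 4.75 0.25 0 0 0.052;0.75 4.75 0.25 0 0 0.053;1 4.7 0.25 0 0 0.052;1.2 4.65 0.25 0 0 0.053;1.45 4.55 0.25 0 0 0.052'|egrep 'tcp|wrist|width'
python3 -m jog '1.8 4.1 2 0 0 0.07;2.1 4 2 0 0 0.07;2.35 3.8 2 0 0 0.07;2.6 3.6 2 0 0 0.07;2.85 3.45 2 0 0 0.07;3.1 3.2 2 0 0 0.07;0 0 0 0 0 0' -0.65|egrep 'tcp|wrist|width'
python3 - <<'E'
from h import *
np.set_printoptions(precision=1,suppress=True)
st()
p=bot.get_image("side")
for n in("side",):
    c=cloud(p,np.ones((420,560),bool))
    k=c[(c[:,0]>415)&(c[:,0]<500)&(c[:,1]>150)&(c[:,1]<260)&(c[:,2]>10)&(c[:,2]<85)]; 
    t=k[abs(k[:,2]-60)<5]; print(len(t),cv2.minAreaRect(t[:,:2].astype(np.float32)))
    t=k[(k[:,2]>10)&(k[:,2]<60)]; print(cv2.minAreaRect(t[:,:2].astype(np.float32)))
    t=k[k[:,2]>72];print("cap",t.mean(0))
L=[c[(c[:,0]>400)&(c[:,0]<560)&(c[:,1]<-150)&(c[:,1]>-360)&(c[:,2]>120)&(c[:,2]<262)]][0]
print("lid y vs z",[(z,np.median(L[abs(L[:,2]-z)<6][:,1])) for z in(130,170,210,245)])
plan([((453,208,30),46,4)])
E
```

```text
tcp_pos: [468.8, -58.5, 291.2]
wrist_force: [0.0, -0.1, 0.3]
width: 30.0
tcp_pos: [449.0, 211.3, 169.7]
wrist_force: [-0.3, -0.4, 0.6]
width: 70.7
t 25.12 tcp [449.  211.3 169.7] yang 46.4 tz [-0.  0. -1.] F [-0.3 -0.4  0.6] w 70.7 ff 0.0 q [-24.  21.  -5. 110.   2.  49.  16.]
262 ((454.75555419921875, 209.35415649414062), (27.404939651489258, 57.328643798828125), 46.918312072753906)
((454.9354553222656, 209.36383056640625), (27.688453674316406, 58.09253692626953), 47.15420913696289)
cap [458.5 203.7  76.7]
lid y vs z [(130, np.float64(-224.39169244014823)), (170, np.float64(-211.860515888642)), (210, np.float64(-218.40443368636568)), (245, np.float64(-235.9587013947364))]
-0.08 0.04 3.51 -0 -0 0.001;-0.08 0.04 3.51 -0 -0 0.002;-0.07 0.04 3.51 -0.001 -0 0.001;-0.08 0.04 3.51 -0 -0.001 0.002
```

```bash
python3 -m jog '-0.1 0 3.5 0 0 0;-0.1 0 3.5 0 0 0;-0.1 0 3.5 0 0 0;-0.1 0 3.5 0 0 0;0 0 0 0 0 0'|egrep 'tcp|wrist|width'
python3 -m jog '0 0 0 0 0 0;0 0 0 0 0 0;0 0 0 0 0 0;0 0 0 0 0 0;0 0 0 0 0 0' 1 40|egrep 'tcp|wrist|width|finger'
python3 - <<'E'
from h import *
p=np.array(st()["tcp_pos"])
a,b=plan([(p+[0,0,130],46,4)]); a,b=plan([((455,20,200),66,4)],p=a,R=b)
plan([((460,-120,225),82,3),(box(-8,8,225),87.7,3)],p=a,R=b)
E
```

```text
tcp_pos: [452.9, 202.6, 29.9]
wrist_force: [-0.6, -0.9, 0.7]
width: 70.9
tcp_pos: [454.9, 204.7, 32.9]
wrist_force: [-0.3, -1.2, 7.2]
width: 30.5
finger_force: 38.6
t 26.43 tcp [454.9 204.7  32.9] yang 46.1 tz [ 0.003  0.001 -1.   ] F [-0.3 -1.2  7.2] w 30.5 ff 38.6 q [-24.  33.  -4. 118.   5.  28.  14.]
-0 0.01 -3.25 0.001 0 0;-0.01 0.01 -3.25 0.001 0 0;-0 -0 -3.25 0 0.001 0;-0 -0 -3.25 0.001 0 0.001
-3.21 -3.32 -0.93 -0 0 -0.087;-2.91 -3.59 -0.92 -0 0 -0.087;-2.59 -3.82 -0.93 -0 0 -0.088;-2.24 -4.04 -0.92 -0 0 -0.087
-2.05 -4.19 -0.83 -0 0 -0.093;-1.65 -4.37 -0.83 -0 0 -0.093;-1.25 -4.5 -0.84 -0 0 -0.093;-0.7 -2.75 0 -0 0 -0.033;-0.61 -2.78 0 -0 0 -0.033;-0.52 -2.79 0.01 -0 0 -0.034
```

```bash
python3 -m jog '0 0 -1 0 0 0;0 0 -3 0 0 0;0 0 -4.5 0 0 0;0 0 -4.5 0 0 0'|egrep 'tcp|wrist|width'
python3 -m jog '-3.2 -3.3 -0.9 0 0 -0.087;-2.9 -3.6 -0.9 0 0 -0.087;-2.6 -3.8 -0.9 0 0 -0.088;-2.25 -4.05 -0.9 0 0 -0.087;-2.05 -4.2 -0.8 0 0 -0.093;-1.65 -4.35 -0.8 0 0 -0.093;-1.25 -4.5 -0.8 0 0 -0.093;-0.7 -2.75 0 0 0 -0.033;-0.6 -2.8 0 0 0 -0.033;0 0 0 0 0 0'|egrep 'tcp|wrist|width'
python3 - <<'E'
from h import *
st()
p=bot.get_image("side"); cv2.imwrite("pics/carry.png",np.hstack([p["frame"][60:340,160:460],cv2.resize(bot.get_image("top")["frame"][100:300,300:500],(280,280))]))
print(box(-8,6,0)); a,b=plan([(box(-8,6,225),87.7,2),(box(-8,6,60),87.7,6)])
E
```

```text
tcp_pos: [453.6, 204.4, 163.5]
wrist_force: [0.5, 0.5, 0.1]
width: 30.4
tcp_pos: [465.3, -179.0, 222.0]
wrist_force: [-0.7, 0.5, 0.2]
width: 30.4
t 28.18 tcp [ 465.3 -179.   222. ] yang 85.6 tz [ 0.001 -0.001 -1.   ] F [-0.7  0.5  0.2] w 30.4 ff 39.3 q [ 24.  18.  -7. 106.   3.  56. 101.]
[ 469.24723559 -206.68377929    0.        ]
-0.3 -1.51 -0.16 0 0 -0.017;-0.27 -1.51 -0.17 0 0 -0.016;0 -0 2.75 0 0 -0;0 -0 2.75 0 0 -0;0 -0 2.75 0 0 -0;0 -0 2.75 0 0 -0;0 -0 2.75 0 0 -0;0.01 -0.01 2.75 0 0 -0
```

View pics/carry.png

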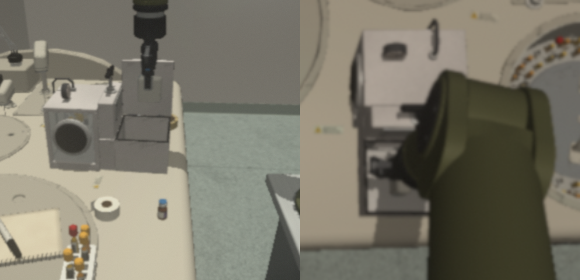

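The bottle is held above the open lock; the opening stays 30.4 mm and the lid stands behind. I'll lower it.

```bash
python3 -m jog '-0.3 -1.5 0 0 0 -0.017;-0.3 -1.5 0 0 0 -0.017;0 0 2.5 0 0 0;0 0 2.5 0 0 0;0 0 2.5 0 0 0;0 0 2.5 0 0 0;0 0 2.5 0 0 0;0 0 2.5 0 0 0;0 0 1.5 0 0 0;0 0 0 0 0 0'|egrep 'tcp|wrist|width'
```

```text
tcp_pos: [469.5, -206.0, 55.7]
wrist_force: [-0.9, 0.7, -0.0]
width: 30.3
```

```bash
python3 -m jog '0 0 0.4 0 0 0;0 0 0.4 0 0 0;0 0 0 0 0 0'|egrep 'tcp|wrist|width'
```

```text
tcp_pos: [469.8, -207.0, 48.3]
wrist_force: [-0.3, -0.7, -0.5]
width: 30.5
```

```bash
python3 -m jog '0 0 0.3 0 0 0;0 0 0 0 0 0'|egrep 'tcp|wrist|width'
```

```text
tcp_pos: [469.7, -207.0, 45.1]
wrist_force: [-0.2, -1.0, -1.0]
width: 30.3
```

```bash
python3 -m jog '0 0 0.3 0 0 0;0 0 0 0 0 0'|egrep 'tcp|wrist|width'
python3 -m jog '0 0 0.15 0 0 0;0 0 0 0 0 0'|egrep 'tcp|wrist|width'
python3 -m jog '0 0 0.15 0 0 0;0 0 0 0 0 0'|egrep 'tcp|wrist|width'
```

```text
tcp_pos: [469.6, -206.9, 41.9]
wrist_force: [-0.8, 0.3, -1.1]
width: 30.1
tcp_pos: [469.8, -206.9, 40.6]
wrist_force: [0.5, -0.1, -0.9]
width: 30.3
tcp_pos: [469.7, -206.9, 39.1]
wrist_force: [-0.5, 0.2, -0.3]
width: 30.3
```

```bash
python3 -m jog '0 0 0.1 0 0 0;0 0 0 0 0 0'|egrep 'tcp|wrist|width'
python3 -m jog '0 0 0.1 0 0 0;0 0 0 0 0 0'|egrep 'tcp|wrist|width'
```

```text
tcp_pos: [469.9, -207.1, 38.9]
wrist_force: [-1.1, 0.4, 7.4]
width: 30.8
tcp_pos: [470.0, -207.1, 38.8]
wrist_force: [-4.7, 2.0, 18.6]
width: 30.8
```

On the floor. I'll relieve the load, release and retreat.

```bash
python3 -m jog '0 0 -0.15 0 0 0;0 0 0 0 0 0'|egrep 'tcp|wrist|width'
python3 -m jog '0 0 0 0 0 0;0 0 0 0 0 0;0 0 0 0 0 0' -0.3|egrep 'tcp|wrist|width'
python3 -m jog '0 0 -1 0 0 0;0 0 -2.5 0 0 0;0 0 -4 0 0 0;0 0 -6 0 0 0;0 0 -6 0 0 0;0 0 -6 0 0 0'|egrep 'tcp|wrist|width'
python3 - <<'E'
from h import *
np.set_printoptions(precision=1,suppress=True)
st()
t=bot.get_image("top"); s=bot.get_image("side")
cv2.imwrite("pics/placed.png",np.hstack([cv2.resize(s["frame"][120:270,230:390],(300,280)),cv2.resize(t["frame"][100:300,300:500],(280,280))]))
for p in(t,s):
    r=bot.regions_of(p,"bottle")
    for k in r[:2]:
        c=cloud(p,k["pixels"]); print(k["conf"],k["uv"],np.median(c,0),np.percentile(c,[2,98],0))
a,b=plan([((474,-207,300),88,2),((474,-347.5,305),88,3),((474,-347.5,225),88,3)])
E
```

```text
tcp_pos: [470.0, -207.1, 38.9]
wrist_force: [-1.7, 0.2, 5.6]
width: 30.7
tcp_pos: [469.7, -207.0, 38.5]
wrist_force: [-0.1, -0.5, 1.3]
width: 55.3
tcp_pos: [469.3, -206.7, 296.6]
wrist_force: [2.1, -1.0, -0.4]
width: 55.6
t 32.77 tcp [ 469.3 -206.7  296.6] yang 87.8 tz [ 0. -0. -1.] F [ 2.1 -1.  -0.4] w 55.6 ff 0.0 q [ 27.  16.  -8.  96.   2.  68. 106.]
0.75 [414.8, 237.0] [ 429.9 -291.5  158.8] [[ 406.1 -293.1   96.2]
 [ 458.3 -290.1  224.3]]
0.59 [371.1, 232.7] [ 468.4 -199.9   65.7] [[ 440.7 -220.6   16. ]
 [ 492.5 -191.4   85.4]]
0.59 [306.9, 199.0] [ 469.  -201.1   67.8] [[ 441.1 -288.2   30.9]
 [ 491.7 -137.4   92.7]]
0.48 [269.2, 133.9] [ 565.5 -212.5  249.5] [[ 559.2 -245.9  208.4]
 [ 574.7 -174.8  256.3]]
-0.2 0.01 -0.23 -0.001 0.002 -0.002;-0.2 0.01 -0.22 -0 0.001 -0.002;-0.16 -4.68 -0.17 -0 0 0;-0.16 -4.68 -0.16 -0 0 0;-0.17 -4.68 -0.17 -0 0 0;0 -0 2.67 -0 0 0;0 -0 2.67 -0 0 0;0 -0 2.66 -0 0 0
```

View pics/placed.png

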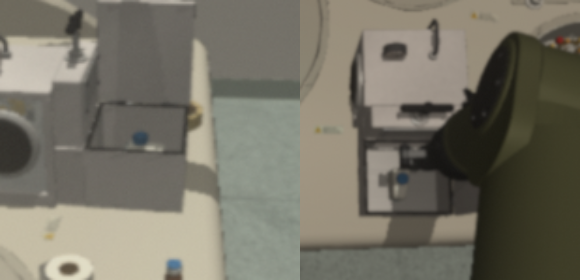

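The bottle stands upright in the lock with its blue cap up, and the lid is vertical. Next, back to the lid bar.

```bash
python3 -m jog '-0.2 0 -0.4 0 0 0;-0.2 0 -0.4 0 0 0;-0.1 -4.7 0 0 0 0;-0.1 -4.7 0 0 0 0;-0.1 -4.7 0 0 0 0;0 0 2.6 0 0 0;0 0 2.6 0 0 0;0 0 2.7 0 0 0;0 0 0 0 0 0' 0.3|egrep 'tcp|wrist|width'
python3 -m jog '0 0 0 0 0 0;0 0 0 0 0 0;0 0 0 0 0 0' 1 30|egrep 'tcp|wrist|width'
python3 - <<'E'
from h import *
ths=np.linspace(1.57,0,21); a=np.arctan2(55,146); r=np.hypot(55,146)
y=r*np.cos(a+ths); z=r*np.sin(a+ths)
for i in range(20): print(f"{0:g} {(y[i+1]-y[i])/10:.2f} {-(z[i+1]-z[i])/10:.2f} 0 0 0",end=";")
E
```

```text
tcp_pos: [470.2, -347.3, 220.2]
wrist_force: [-0.2, -0.4, 1.2]
width: 30.3
tcp_pos: [471.8, -348.5, 223.6]
wrist_force: [1.0, -0.9, -0.5]
width: 9.2
0 1.16 -0.39 0 0 0;0 1.19 -0.29 0 0 0;0 1.21 -0.20 0 0 0;0 1.22 -0.10 0 0 0;0 1.22 -0.01 0 0 0;0 1.22 0.09 0 0 0;0 1.21 0.18 0 0 0;0 1.19 0.28 0 0 0;0 1.17 0.37 0 0 0;0 1.13 0.46 0 0 0;0 1.09 0.55 0 0 0;0 1.05 0.63 0 0 0;0 1.00 0.71 0 0 0;0 0.94 0.79 0 0 0;0 0.87 0.86 0 0 0;0 0.80 0.93 0 0 0;0 0.73 0.99 0 0 0;0 0.65 1.04 0 0 0;0 0.56 1.09 0 0 0;0 0.48 1.13 0 0 0;
```

```bash
python3 -m jog '0 1.16 -0.39 0 0 0;0 1.19 -0.29 0 0 0;0 1.21 -0.2 0 0 0;0 1.22 -0.1 0 0 0;0 1.22 0 0 0 0;0 1.22 0.09 0 0 0'|egrep 'tcp|wrist|width'
```

```text
tcp_pos: [474.6, -274.8, 231.8]
wrist_force: [2.0, -2.2, 5.8]
width: 8.7
```

```bash
python3 -m jog '0 1.21 0.18 0 0 0;0 1.19 0.28 0 0 0;0 1.17 0.37 0 0 0;0 1.13 0.46 0 0 0;0 1.09 0.55 0 0 0'|egrep 'tcp|wrist|width'
```

```text
tcp_pos: [476.6, -217.4, 212.8]
wrist_force: [3.0, 1.5, 5.4]
width: 8.8
```

```bash
python3 -m jog '0 1.05 0.63 0 0 0;0 1 0.71 0 0 0;0 0.94 0.79 0 0 0;0 0.87 0.86 0 0 0;0 0.8 0.93 0 0 0'|egrep 'tcp|wrist|width'
```

```text
tcp_pos: [478.1, -171.3, 173.3]
wrist_force: [5.0, -5.8, -1.2]
width: 8.6
```

```bash
python3 -m jog '0 0.73 0.99 0 0 0;0 0.65 1.04 0 0 0;0 0.56 1.09 0 0 0;0 0.48 1 0 0 0;0 0 0 0 0 0'|egrep 'tcp|wrist|width'
```

```text
tcp_pos: [479.5, -149.6, 133.0]
wrist_force: [2.9, -10.3, 3.5]
width: 8.5
```

```bash
python3 -m jog '0 -0.15 0.15 0 0 0;0 0 0.1 0 0 0;0 0 0 0 0 0'|egrep 'tcp|wrist|width'
```

```text
tcp_pos: [479.6, -149.7, 132.7]
wrist_force: [-3.8, -2.4, 28.1]
width: 9.0
```

```bash
python3 -m jog '0 -0.1 0.1 0 0 0;0 0 0.1 0 0 0;0 0 0 0 0 0'|egrep 'tcp|wrist|width'
```

```text
tcp_pos: [479.9, -149.7, 131.9]
wrist_force: [-6.9, 0.9, 41.3]
width: 9.0
```

The lid is shut hard. I'll ease off, release and retreat.

```bash
python3 -m jog '0 0 -0.15 0 0 0;0 0 -0.15 0 0 0;0 0 0 0 0 0'|egrep 'tcp|wrist|width'
python3 -m jog '0 0 0 0 0 0;0 0 0 0 0 0;0 0 0 0 0 0' 0|egrep 'tcp|wrist|width'
python3 -m jog '0 0 -1.5 0 0 0;0 0 -4 0 0 0;0 0 -6 0 0 0;0 0 -6 0 0 0;0 6 -1 0 0 0;0 6 0 0 0 0;0 6 0 0 0 0;0 6 0 0 0 0;0 0 0 0 0 0'|egrep 'tcp|wrist|width'
python3 - <<'E'
from h import *
np.set_printoptions(precision=1,suppress=True)
st()
for n in("side","top"):
    q=bot.get_image(n); c=cloud(q,np.ones((420,560),bool))
    if n=="side": cv2.imwrite("pics/end.png",q["frame"][60:400,160:460])
    w=(c[:,1]>-330)&(c[:,1]<-90)&(c[:,0]>380)
    lid=c[w&(abs(c[:,2]-104)<9)&(c[:,0]<540)&(c[:,0]>415)&(c[:,1]<-140)&(c[:,1]>-288)]
    A=np.c_[lid[:,:2]-lid[:,:2].mean(0),np.ones(len(lid))]; print("plane",np.linalg.lstsq(A,lid[:,2],rcond=None)[0])
    bar=c[w&(abs(c[:,2]-150)<9)&(c[:,0]<530)]; print("lidbar",bar.mean(0),np.percentile(bar,[2,98],0))
    g=c[w&(c[:,2]>225)&(c[:,2]<275)&(abs(c[:,0]-567)<15)]; print("gate",np.percentile(g,[2,98],0))
E
```

```text
tcp_pos: [479.7, -149.7, 132.4]
wrist_force: [0.3, -1.3, 14.6]
width: 9.2
tcp_pos: [478.2, -149.4, 130.7]
wrist_force: [-0.4, -0.1, 0.4]
width: 42.8
tcp_pos: [487.3, 95.6, 315.9]
wrist_force: [-1.1, -0.5, 0.1]
width: 42.8
t 39.73 tcp [487.3  95.6 315.9] yang 88.3 tz [-0.  0. -1.] F [-1.1 -0.5  0.1] w 42.8 ff 0.0 q [ -2.  14. -16.  96.   4.  70.  70.]
plane [  0.    0.  104.8]
lidbar [ 480.2 -145.8  149.5] [[ 432.5 -151.4  142.7]
 [ 528.  -141.1  153.9]]
gate [[ 559.3 -247.8  226.5]
 [ 574.9 -172.9  256.3]]
plane [  0.    0.  104.4]
lidbar [ 478.1 -148.5  151.7] [[ 433.7 -153.9  147.3]
 [ 526.2 -143.5  155.3]]
gate [[ 559.4 -254.5  246.4]
 [ 575.2 -178.   257.4]]
```

View pics/end.png

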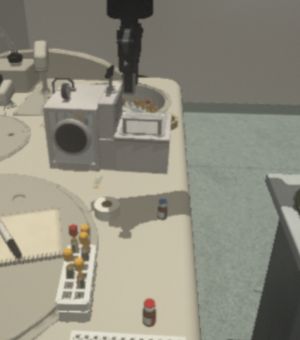

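The picture shows the lid lying shut at (145,125), its bar at the starting height, and the roll and vials where they were.

```bash
python3 -c "
from station import bot
print(bot.close_job())"
```

```text
the job is handed in; nothing more can be done
None
```

The job is handed in (no verdict was returned): the gate gave on the first tug, so I pressed it until it latched and it then held a 15 N tug; the bottle stands upright in the lock and the lid is shut, at about 40 s of the 72 s allowed.

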